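# Set the thickness lever of a bench skiver and lock it

### The job

Set the leather skiver for the next strap: push the upright pin of the thickness lever around until the lever lies over the one long mark of the scale, and then push the short clamp lever round until it is fully home against its stop post, so that the setting is locked. Push gently with the fingertips, without gripping the levers, leave the lever on the mark, and leave the tools and the jar on the bench where they are.

Things in the scene. Friction and masses are not known exactly. Their poses are not given: they have to be found in the camera images.
- skiver: Bench skiver, bolted down: grey round housing 206 mm across, 34 mm high; fixed steel feed disc in the middle (60 mm across, 66 mm high); motor box at the far side (75 x 130 mm, 60 mm high, centred at x 139, y 35 mm). Origin: underside centre, on the bench, on the ring's axis. z up; +x points away from the robot, turned by up to 0.25 rad; +y to the robot's left.
- ring (a joint): Angle (rad) of the aluminium ring (104 mm across, top at 50 mm) with the thickness lever, about the vertical axis through the skiver's origin. 0: lever 110 deg counter-clockwise from above from the skiver's +x (left); grows counter-clockwise past the side facing the robot; end stop 2.44. Starts 0.05 to 0.45, always clockwise of the mark. About 2 N at the pin moves it; it stays where left.
- lever_pin (a point): Centre of the top of the upright steel pin at the outer end of the thickness lever: a cylinder 12 mm thick, from 40 to 90 mm above the bench, its axis 120 mm from the ring's axis, with free bench below. The lever is a steel bar 6 mm wide, 44 to 50 mm high, straight from ring to pin over the scale. x axis: outward along the lever; z up.
- scale: Fixed black scale sector on the housing, 38 mm high, white radial marks every 18 deg, 57 to 96 mm from the ring's axis: one long broad mark (38 x 6 mm), with three short ones (12 x 3 mm) clockwise and four counter-clockwise of it. Origin: on the ring's axis at bench height; x axis outward through the long mark. Sits turned differently each time. Lever is set when its x axis points along this one.
- long_mark (a point): Outer end of the long mark, on top of the scale, 96 mm from the ring's axis and 38 mm above the bench.
- clamp (a joint): Angle (rad) of the short dark clamp lever at the housing's right side, about a vertical pivot at x 28, y -120 mm of the skiver's frame. 0: open, pointing 125 deg clockwise (from above) from the skiver's +x; grows counter-clockwise; fully home against the steel stop post at 1.3. Starts between 0 and 0.2. 2 to 3 N at the knob moves it; it stays where left.
- clamp_knob (a point): Centre of the top of the upright black knob at the end of the clamp lever: 22 mm thick, from 56 to 86 mm above the bench, 50 mm from the clamp's pivot; below it a stem 10 mm thick and the lever (9 mm wide, 45 to 53 mm high). x axis: outward along the clamp lever, z up.
- knife: Skiving knife lying on the glass slab, wooden handle 24 mm thick, 180 mm long in all, loose; leave alone. Origin under the middle.
- strop: Wooden strop paddle lying on the bench, 245 x 55 x 15 mm, loose; leave alone.
- glue_jar: Jar 56 mm across and 75 mm high, standing left of the skiver about 235 mm from its axis, loose; leave alone. Origin under its middle.
- slicker: Small turned wooden edge slicker standing upright, 32 mm across and 58 mm high, between robot and skiver to the right, about 205 mm from its axis, loose; leave alone. Origin under its middle.
- awl: Awl lying on the bench between robot and skiver, about 180 mm from its axis, 140 mm long, handle 24 mm thick, loose; leave alone.
- mallet: Mallet lying on the bench right of the skiver, head 90 x 48 mm, handle 20 mm thick, 265 mm long in all, loose; leave alone.

How it is judged:
By the outcome, as a careful person would: the job done as asked, in the order asked, and still so for the second after the job is handed in, with the robot touching nothing.
It also fails if it takes over 61 s, if anything falls off the work surface, if the arm or the gripper's body presses on something with over 40 N, if the wrist force passes 120 N, or if a joint passes its speed limit or range.

### The arm

A 6-joint arm with a two-finger parallel gripper is mounted at the origin on the work surface. World frame = base frame: x ahead of the robot, y to its left, z up, the work surface at z = 0. Lengths are in mm, angles in rad, forces in N, time in s.
With the tool pointing down it reaches from about 350 to 725 mm from the base axis. Payload 4.3 kg.
Tool frame: the origin (TCP) lies midway between the tips of the shut fingers; the grasp point (between the pads) lies 19 mm behind it; z points along the fingers, y is the direction in which the jaws open and shut (so a half turn about z gives the same grasp; the last joint's range is limited). The gripper opens to 85 mm and grips with 20 to 120 N. Pads are 22 mm wide; open, the fingers measure 114 mm over their backs; the gripper's body (76 mm by 85 mm) begins 54 mm behind the grasp point. The pads swing forward as they close: fully open they stand 13 mm farther back than shut.
Start: joints at [1.19, 0.377, 0.081, 1.274, 0, 1.46], TCP at [153.82, 554.082, 231.329] pointing down, gripper open.
Joint ranges: [-2.72, 2.72], [-0.84, 1.66], [-1.02, 1.22], [-1.77, 2.12], [-1.37, 1.28], [-3.14, 3.14]. Speed limits (rad/s): [2.57, 2.57, 3.14, 3.14, 3.14, 3.14].

### API

Orientations are given as a rotation vector (axis times angle).
In Python, from bench import sensors, vision, robot gives the robot as it stands.
- The arm moves only by the shell command python3 -m creep 'ROWS' [FORCE]. ROWS is JSON, a list of rows, each an object of numbers: "fingers": the finger opening in m, from 0 to 0.0854; "tx", "ty", "tz": the shift along the tool's x, y, z in m; "rx", "ry", "rz": the turn, a rotation vector about the tool's x, y, z in rad. A call has 1 to 12 rows; each row shifts and turns the commanded pose from where the row before left it, along the tool's axes as they then stand; what a row does not reach is not made up. A row lasts 1/8 s, in which the tool goes at most 62.5 mm and 10.7 degrees, less where a joint would pass 70% of its speed; a pose out of reach is approached as far as the arm can. A call is refused whole if a number of a shift passes 0.0625 or a number of a turn 0.188, either way. A call with a gripper value outside its range is refused whole. The fingers move at their own pace and stop on an object; FORCE is the grip in N (left out, the last holds). Time passes only in rows, so rows that do not move let the fingers close. It gives the time, the measured TCP pose, the force and the opening at its end, in the units of the state.
- sensors.get_obs(): the state, without advancing time (a new reading comes with each control period).
- vision.snapshot(name): name is "side" or "top"; returns the picture (384x512x3 uint8, blue, green, red); there is no depth.
- vision.camera_info(name): a dict with "intrinsics" (3x3 intrinsics, pixels), "rvec" (rotation vector, rad) and "tvec" (3), from world to camera coordinates, as OpenCV has them. Camera axes: x right, y down, z forward; pixel columns grow to the right and rows downward; lengths in mm; the calibration is good to about 2 mm. A picture is of the moment at which its call begins. camera_info takes no time and is no camera call.
- robot.finish_job(): hands the job in, once; it reports no verdict.
The state is a dict: "clock": time; "joint_pos": joint angles; "joint_velocities": joint speeds; "joint_efforts": joint torques, N m; "position": TCP position; "ee_rot": TCP orientation; "ft_force": force on the tool from outside, world axes, zero at the start; "wrist_torque": the same for the moment, N m; "gripper_width": finger opening in mm.
Only numpy, scipy, OpenCV 4.12 (cv2) and the standard library are available. Lean on these libraries where they do the work, as an engineer would, in place of code of your own. Each camera call takes 0.05 s, during which the arm holds its last target.

## Working session

There is one attempt and no reset: what is moved stays moved. The work goes in short steps, Python scripts to look and compute and a shell command to move; the robot and the scene stay as the last step left them, time stands still between calls to the robot, and variables do not carry over. Pictures are saved under pics/ and viewed, and the job is handed in when it is done.

```bash
ls; mkdir -p pics; python3 - <<'E'
from bench import sensors, vision, robot
import cv2,numpy as np
for n in("top","side"):
    im=vision.snapshot(n); cv2.imwrite(f"pics/{n}0.png",im)
    print(n,vision.camera_info(n))
o=sensors.get_obs(); print(o)
E
```

```text
pics
top {'intrinsics': array([[431.702362  ,   0.        , 263.45719741],
       [  0.        , 431.702362  , 190.83471048],
       [  0.        ,   0.        ,   1.        ]]), 'rvec': array([ 2.15574129, -2.14027499,  0.17006638]), 'tvec': array([   9.45073037,  498.92012702, 1365.22999855])}
side {'intrinsics': array([[430.68121459,   0.        , 258.87087977],
       [  0.        , 430.68121459, 193.01009037],
       [  0.        ,   0.        ,   1.        ]]), 'rvec': array([ 2.07723511, -0.67315462,  0.35169486]), 'tvec': array([-379.97011351,  240.96208845, 1180.55147065])}
{'clock': 0.1, 'joint_pos': array([ 1.18972030e+00,  3.78009877e-01,  7.97902450e-02,  1.27444189e+00,
       -2.22594483e-05,  1.46048388e+00]), 'joint_velocities': array([-0.00019994, -0.0014035 ,  0.00428558, -0.00141953,  0.00042704,
       -0.00013736]), 'joint_efforts': array([ 1.52606550e-03, -4.64693570e+01,  2.70581907e+01,  1.19576711e-02,
       -1.26820064e-04, -7.96441441e-06]), 'position': array([153.57910017, 553.49389329, 230.45490249]), 'ee_rot': array([-4.23957885e-01, -3.11241728e+00,  2.84996307e-03]), 'ft_force': array([-1.04728302,  0.26518505, -0.42879069]), 'wrist_torque': array([-0.04301499, -0.01739765, -0.03878522]), 'gripper_width': 85.45845861756193}
```

View pics/top0.png

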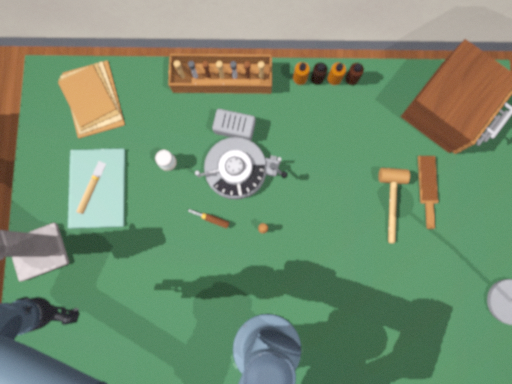

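View pics/side0.png

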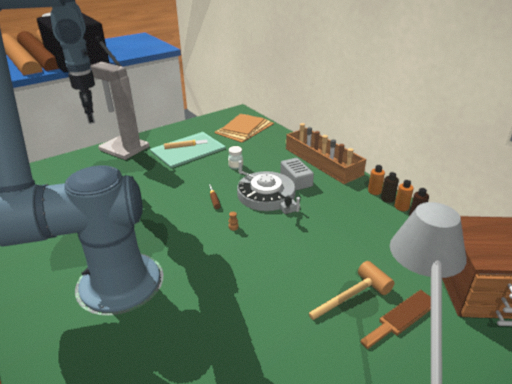

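```bash
python3 - <<'E'
import cv2
im=cv2.imread("pics/top0.png"); c=im[100:300,170:370]
cv2.imwrite("pics/top0z.png",cv2.resize(c,(600,600),interpolation=cv2.INTER_CUBIC))
E
```

```text
(no output)
```

View pics/top0z.png

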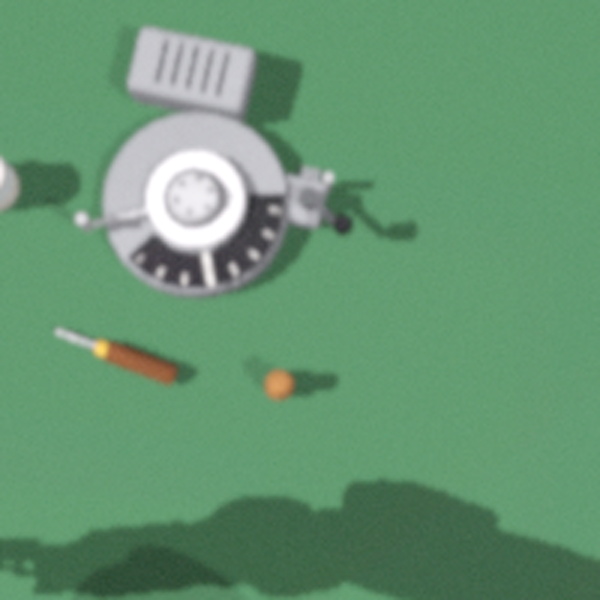

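The top view shows the pin at about (197,173), the long mark's outer end at (240,195), the clamp knob at (284,175) and the stop post at (279,159). Next I'll turn these into positions.

```bash
cat > h.py <<'E'
import cv2,numpy as np
from bench import sensors, vision, robot
def P(n,uv,z):
    c=vision.camera_info(n);R=cv2.Rodrigues(c["rvec"])[0];t=c["tvec"]
    d=R.T@np.linalg.inv(c["intrinsics"])@np.array([uv[0],uv[1],1.]);o=-R.T@t
    return o+d*(z-o[2])/d[2]
def Q(n,p):
    c=vision.camera_info(n)
    return cv2.projectPoints(np.array([p],float),c["rvec"],c["tvec"],c["intrinsics"],None)[0].ravel()
def cen(im,uv,r,f):
    g=im.astype(float);y,x=np.mgrid[:im.shape[0],:im.shape[1]]
    w=np.clip(f(g),0,None)*((x-uv[0])**2+(y-uv[1])**2<r*r)
    return np.array([(w*x).sum(),(w*y).sum()])/w.sum()
E
python3 - <<'E'
from h import *
im=cv2.imread("pics/top0.png");hsv=cv2.cvtColor(im,cv2.COLOR_BGR2HSV)
g=im.astype(float).mean(2)
# bright ring: threshold
m=((im[...,2]>205)).astype(np.uint8); m[:, :205]=0;m[:,262:]=0;m[:150]=0;m[184:]=0
# remove disc/lever via opening; use outer hull circle
k=cv2.morphologyEx(m,cv2.MORPH_OPEN,np.ones((5,5)))
cs,_=cv2.findContours(k,cv2.RETR_EXTERNAL,cv2.CHAIN_APPROX_NONE)
c=max(cs,key=cv2.contourArea);print("ring ell",cv2.fitEllipse(c),P("top",cv2.fitEllipse(c)[0],50))
sat=(hsv[...,1]<60).astype(np.uint8)
sat[:140]=0;sat[:,:200]=0;sat[:,270:]=0;sat[205:]=0
k=cv2.morphologyEx(sat,cv2.MORPH_OPEN,cv2.getStructuringElement(cv2.MORPH_ELLIPSE,(15,15)))
cs,_=cv2.findContours(k,cv2.RETR_EXTERNAL,cv2.CHAIN_APPROX_NONE)
c=max(cs,key=cv2.contourArea);e=cv2.fitEllipse(c);print("housing",e,P("top",e[0],34))
np.set_printoptions(linewidth=200)
print("pin");print(im[168:178,190:206,2]);print(im[168:178,190:206,1])
print("mark");print(im[180:200,230:250,2])
E
```

```text
ring ell ((234.21339416503906, 165.7093963623047), (32.372535705566406, 32.74074935913086), 45.34547805786133) [578.6106189  108.58285906  50.        ]
housing ((235.52590942382812, 168.2650604248047), (59.99394989013672, 65.05193328857422), 88.19921112060547) [573.45246994 105.1150614   34.        ]
pin
[[ 78  84  93  97  98  96  98  98  98  98  95  88  88 112 155 186]
 [ 86  88  95  94  97 104 107 109 106  96  90  89  91 110 149 184]
 [ 88  88  88  94 103 125 148 149 132 107  91  88  88 108 147 181]
 [ 88  86  88  95 118 162 193 196 171 129  96  92  92 106 144 175]
 [ 94  92  88  96 131 184 215 219 195 153 112 105 115 123 148 170]
 [ 99  96  95  98 132 182 215 218 198 160 134 135 142 151 156 167]
 [ 94  97  96  97 121 159 188 194 178 151 145 151 153 151 148 148]
 [ 99  99 100 101 107 125 147 155 149 142 139 142 139 133 123 129]
 [ 97  99  98  99 101 104 115 127 131 134 127 120 115 106 102 114]
 [ 98 101  99 101 101 103 104 110 114 118 114 106  99  90  93 116]]
[[124 132 145 153 156 155 155 156 155 156 149 141 138 148 172 190]
 [134 138 147 152 154 157 158 159 155 150 145 141 141 14
[... 1513 characters left out ...]
67  93  66  65  68  98 147 170 144]
 [162 192 164 105  75  69  71 111 190 234 232 182 104  69  68  69  82 121 143 133]
 [171 199 169 105  70  63  69 101 175 225 231 192 120  84  85  89  96 119 137 134]
 [159 185 156 100  79  76  77  95 152 208 224 194 140 115 114 111 113 130 141 131]
 [146 162 144 123 118 115 113 118 145 182 198 179 152 140 135 125 121 122 125 114]
 [153 159 156 154 152 152 151 146 154 162 167 156 144 138 129 119 110 105 102  92]
 [149 153 156 155 152 153 150 146 146 144 140 130 125 123 108 104  94  92  92  85]
 [128 133 133 135 133 131 130 125 126 119 115 106 110 105 102  98  93  91  92  93]
 [109 108 113 112 114 112 109 106 105 103 102  98 102  99  98  98  94  98  97  98]]
```

```bash
python3 - <<'E'
import cv2
im=cv2.imread("pics/side0.png"); c=im[150:250,200:330]
cv2.imwrite("pics/side0z.png",cv2.resize(c,(780,600),interpolation=cv2.INTER_CUBIC))
E
```

```text
(no output)
```

View pics/side0z.png

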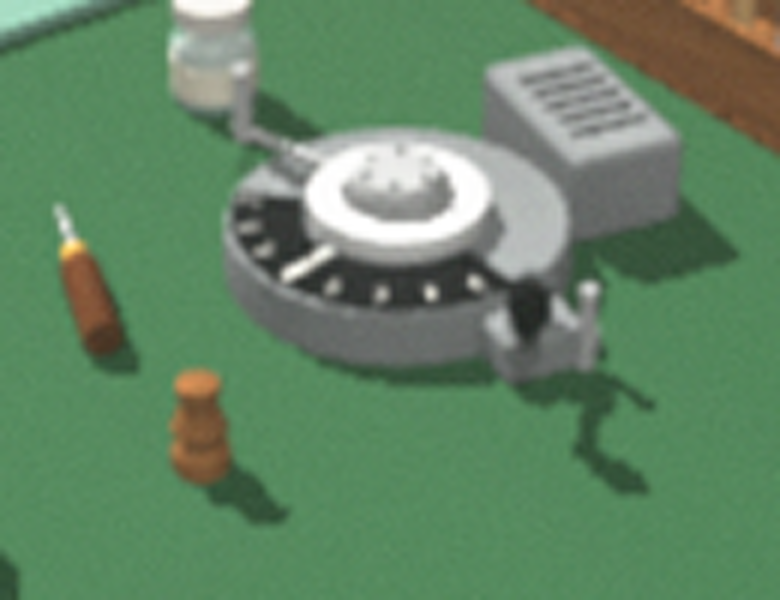

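```bash
cat > meas.py <<'E'
from h import *
from scipy.optimize import least_squares
def red(g): return g[...,2]
def marks(im):
    r=im[...,2].astype(float)
    guess=np.array([[275,210],[267,237],[252,258],[233,269],[185,278],[160,273],[139,259]])/3.+[170,100]
    pts=[]
    for q in guess:
        for _ in range(4): q=cen(im,q,3.3,lambda g:g[...,2]-105)
        pts.append(P("top",q,38)[:2])
    pts=np.array(pts)
    # long mark: per-row centroid rows 184..192
    L=[]
    for v in range(184,194):
        w=np.clip(r[v,234:244]-90,0,None);L.append(P("top",((w*np.arange(234,244)).sum()/w.sum(),v),38)[:2])
    return pts,np.array(L)
def fit(pts,L):
    k=np.array([-3,-2,-1,0,1,2,3,4.]) 
    # pts order: from right (image) to left ; counter-clockwise from above goes image left->bottom->right
    kk=np.array([4,3,2,1,-1,-2,-3])*np.pi/10
    def f(p):
        a=p[3]+kk
        e=pts-np.c_[p[0]+p[2]*np.cos(a),p[1]+p[2]*np.sin(a)]
        n=(L-p[:2])@[-np.sin(p[3]),np.cos(p[3])]
        return np.r_[e.ravel(),n]
    return least_squares(f,[576,107,88,-2.9],loss="soft_l1")
def pin(im,uv,thr=125):
    for _ in range(6): uv=cen(im,uv,4,lambda g:g[...,2]-thr)
    return uv
if __name__=="__main__":
    im=cv2.imread("pics/top0.png")
    pts,L=marks(im);s=fit(pts,L);print(s.x,np.round(s.fun,1))
    c=s.x[:2]
    q=pin(im,np.array([197.,172.5]),165);p=P("top",q,90);d=p[:2]-c
    print("pin",q,p,np.hypot(*d),"ang",np.arctan2(d[1],d[0]))
    print("mark ang",s.x[3],"diff to go",(s.x[3]-np.arctan2(d[1],d[0]))%(2*np.pi))
    print("disc66 ",P("top",(170+195/3,100+196/3),66))
    k=cen(im,np.array([284,174.5]),4.5,lambda g:90-g[...,1]);print("knob",k,P("top",k,86))
    print("post",P("top",(170+328/3,100+177/3),75))
    for n,uv,z in(("slicker",(263,228),58),("jar",(165.5,159),75)):print(n,P("top",uv,z))
E
python3 meas.py
```

```text
[578.12148984 110.07006116  90.37548471  -2.91879572] [-0.9  0.  -0.7 -0.1  0.5  0.6  2.   0.8 -0.2  0.1 -0.1  0.6 -0.4  5.4
 -0.6  0.5  0.8  0.6  0.6  0.5  0.3  0.2  0.1  0.1]
pin [196.6766055 172.5      ] [547.47052787 223.58762344  90.        ] 117.58281514724196 ang 1.8345181795318912
mark ang -2.9187957166323195 diff to go 1.5298714110153755
disc66  [576.50686335 105.10578811  66.        ]
knob [283.58638743 174.17975567] [545.12928145 -49.68863975  86.        ]
post [596.46695811 -36.720399    75.        ]
slicker [376.98215318  13.89180824  58.        ]
jar [593.33254389 326.37438407  75.        ]
```

```bash
cat > go.py <<'E'
# usage: python3 go.py x y z [yaw_x] -> tool-frame delta from the measured pose
import sys
from h import *
from scipy.spatial.transform import Rotation as Ro
o=sensors.get_obs();R=Ro.from_rotvec(o["ee_rot"]).as_matrix()
a=[float(v) for v in sys.argv[1:]]
y=np.arctan2(R[1,0],R[0,0])
print("clock",round(o["clock"],2),"tcp",o["position"].round(1),"yaw",round(y,3),"tilt",R[:,2].round(3),"F",o["ft_force"].round(1),"w",round(o["gripper_width"],1))
if len(a)>=3: print("tool delta mm",(R.T@(np.array(a[:3])-o["position"])).round(1))
if len(a)==4: print("rz needed",round(-((a[3]-y+np.pi)%(2*np.pi)-np.pi),3))
E
python3 go.py 590.5 236.6 230 3.40
python3 - <<'E'
from h import *
c=np.array([578.2,109.3])
for n,uv,z,l in(("box",(191,71),60,(139,35)),("pivot",(310,198),53,(28,-120))):
    p=P("top",(170+uv[0]/3,100+uv[1]/3),z)[:2]-c; print(n,p,np.arctan2(p[1],p[0])-np.arctan2(l[1],l[0]))
for p in ((547,225,90),(545,-50,86)): print(Q("side",p)) 
E
python3 -m creep '[{"fingers":0,"rz":-0.18},{"fingers":0,"rz":-0.18},{"fingers":0,"rz":-0.17},{"fingers":0}]' 20
python3 go.py 590.5 236.6 230 3.40
```

```text
clock 0.1 tcp [153.6 553.5 230.5] yaw 2.871 tilt [-0.001 -0.002 -1.   ] F [-1.   0.3 -0.4] w 85.5
tool delta mm [-505.8 -188.5    0.7]
rz needed -0.529
box [138.51083943   2.78024431] -0.22660100874245942
pivot [-1.04873212e-01 -1.27597863e+02] -0.23005383723236172
[239.94038941 160.9479469 ]
[287.67847681 196.99153523]
clock 0.1 tcp [153.6 553.5 230.5] yaw 2.871 tilt [-0.001 -0.002 -1.   ] F [-1.   0.3 -0.4] w 85.5
tool delta mm [-505.8 -188.5    0.7]
rz needed -0.529schema error: expected keys fingers, tx, ty, tz, rx, ry, rz
```

```bash

python3 -m creep '[{"fingers":0,"tx":0,"ty":0,"tz":0,"rx":0,"ry":0,"rz":-0.18},{"fingers":0,"tx":0,"ty":0,"tz":0,"rx":0,"ry":0,"rz":-0.18},{"fingers":0,"tx":0,"ty":0,"tz":0,"rx":0,"ry":0,"rz":-0.17},{"fingers":0,"tx":0,"ty":0,"tz":0,"rx":0,"ry":0,"rz":0}]' 20
python3 go.py 590.5 236.6 230 3.40
```

```text
clock: 0.6
position: [153.7, 553.8, 230.8]
ee_rot: [0.403, -3.115, 0.001]
ft_force: [0.4, -0.3, 0.5]
gripper_width: 12.6
clock 0.6 tcp [153.7 553.8 230.8] yaw -2.884 tilt [-0.    -0.001 -1.   ] F [ 0.4 -0.3  0.5] w 12.6
tool delta mm [-341.8 -417.8    1. ]
rz needed -0.001
```

```bash

python3 -m creep '[{"fingers":0,"tx":-0.031,"ty":-0.038,"tz":0,"rx":0,"ry":0,"rz":0},{"fingers":0,"tx":-0.031,"ty":-0.038,"tz":0,"rx":0,"ry":0,"rz":0},{"fingers":0,"tx":-0.031,"ty":-0.038,"tz":0,"rx":0,"ry":0,"rz":0},{"fingers":0,"tx":-0.031,"ty":-0.038,"tz":0,"rx":0,"ry":0,"rz":0},{"fingers":0,"tx":-0.031,"ty":-0.038,"tz":0,"rx":0,"ry":0,"rz":0},{"fingers":0,"tx":-0.031,"ty":-0.038,"tz":0,"rx":0,"ry":0,"rz":0},{"fingers":0,"tx":-0.031,"ty":-0.038,"tz":0,"rx":0,"ry":0,"rz":0},{"fingers":0,"tx":-0.031,"ty":-0.038,"tz":0,"rx":0,"ry":0,"rz":0},{"fingers":0,"tx":-0.031,"ty":-0.038,"tz":0,"rx":0,"ry":0,"rz":0},{"fingers":0,"tx":-0.031,"ty":-0.038,"tz":0,"rx":0,"ry":0,"rz":0},{"fingers":0,"tx":-0.031,"ty":-0.038,"tz":0,"rx":0,"ry":0,"rz":0},{"fingers":0,"tx":0,"ty":0,"tz":0,"rx":0,"ry":0,"rz":0}]'
python3 go.py 590.5 236.6 62 3.40
python3 - <<'E'
from h import *
cv2.imwrite("pics/t1.png",cv2.resize(vision.snapshot("top")[100:300,130:370],(720,600)))
cv2.imwrite("pics/s1.png",cv2.resize(vision.snapshot("side")[80:260,180:340],(640,720))[:600])
E
```

```text
clock: 2.1
position: [592.9, 234.9, 230.2]
ee_rot: [0.395, -3.116, 0.001]
ft_force: [-1.8, 0.7, -0.8]
gripper_width: 0.1
clock 2.1 tcp [592.9 234.9 230.2] yaw -2.89 tilt [-0.    -0.001 -1.   ] F [-1.8  0.7 -0.8] w 0.1
tool delta mm [  1.8   2.4 168.2]
rz needed -0.007
```

View pics/s1.png

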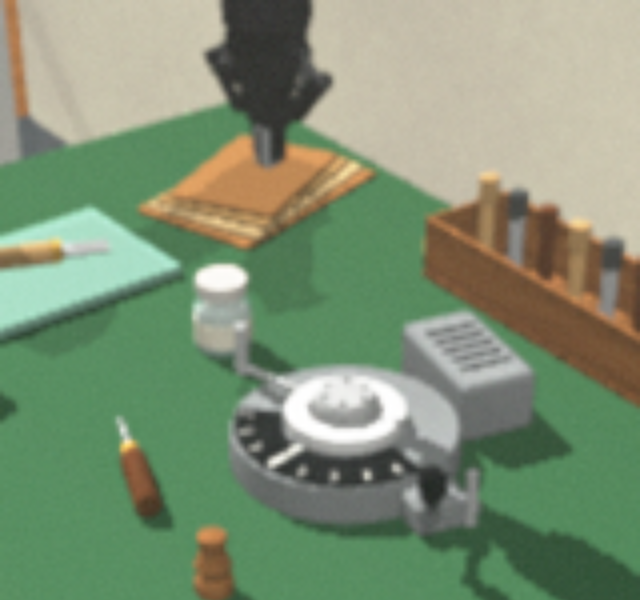

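View pics/t1.png

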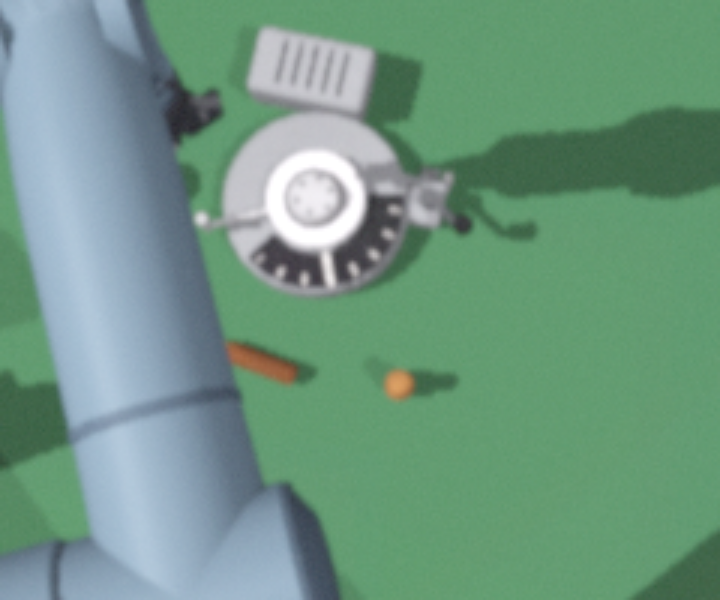

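The side view shows the shut fingertips clear above the bench behind the pin, and the jar is well away. The top view has the pin at the same spot, so I'm descending.

```bash

python3 -m creep '[{"fingers":0,"tx":0.002,"ty":0.002,"tz":0.042,"rx":0,"ry":0,"rz":0},{"fingers":0,"tx":0,"ty":0,"tz":0.042,"rx":0,"ry":0,"rz":0},{"fingers":0,"tx":0,"ty":0,"tz":0.042,"rx":0,"ry":0,"rz":0},{"fingers":0,"tx":0,"ty":0,"tz":0.042,"rx":0,"ry":0,"rz":0},{"fingers":0,"tx":0,"ty":0,"tz":0,"rx":0,"ry":0,"rz":0}]'
python3 go.py 547.1 225 62 3.405
python3 - <<'E'
from h import *
cv2.imwrite("pics/s2.png",cv2.resize(vision.snapshot("side")[130:230,190:320],(780,600),interpolation=cv2.INTER_CUBIC))
E
```

```text
clock: 2.82
position: [583.3, 238.9, 59.9]
ee_rot: [0.406, -3.107, 0.002]
ft_force: [-1.0, 0.2, 1.1]
gripper_width: -0.1
clock 2.83 tcp [583.3 238.9  59.9] yaw -2.882 tilt [-0.008 -0.002 -1.   ] F [-1.   0.2  1.1] w -0.1
tool delta mm [38.6 -4.1 -1.7]
rz needed -0.003
```

View pics/s2.png

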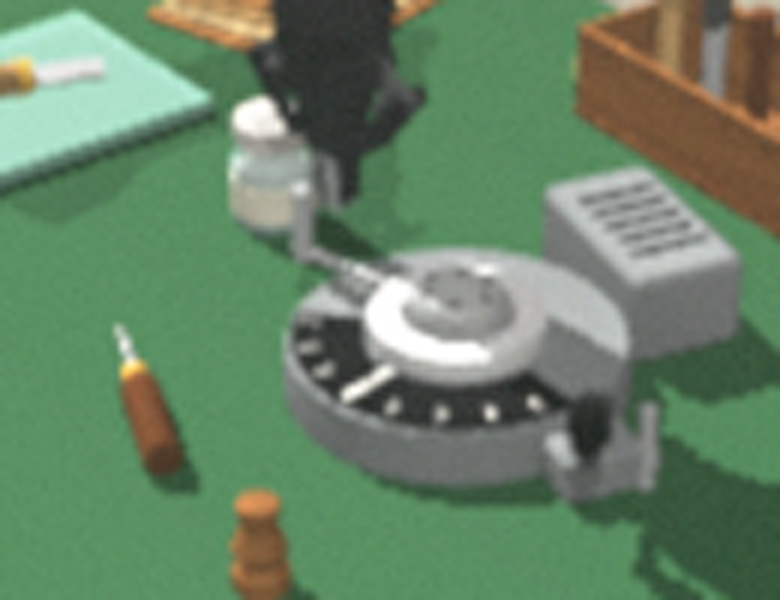

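The tip at about (345,190) is just behind the pin at (303,200), at the right height. I'm approaching until contact.

```bash

python3 -m creep '[{"fingers":0,"tx":0.006,"ty":-0.002,"tz":0,"rx":0,"ry":0,"rz":0},{"fingers":0,"tx":0.006,"ty":-0.002,"tz":0,"rx":0,"ry":0,"rz":0},{"fingers":0,"tx":0.004,"ty":0,"tz":0,"rx":0,"ry":0,"rz":0},{"fingers":0,"tx":0.003,"ty":0,"tz":0,"rx":0,"ry":0,"rz":0},{"fingers":0,"tx":0,"ty":0,"tz":0,"rx":0,"ry":0,"rz":0}]'
python3 go.py 547.1 225 62 3.405
```

```text
clock: 3.5
position: [570.6, 230.1, 63.5]
ee_rot: [-0.406, 3.115, 0.0]
ft_force: [0.7, 0.7, 0.3]
gripper_width: 0.2
clock 3.5 tcp [570.6 230.1  63.5] yaw -2.883 tilt [ 0.  0. -1.] F [0.7 0.7 0.3] w 0.2
tool delta mm [24.   1.1  1.5]
rz needed -0.004
```

```bash

python3 -m creep '[{"fingers":0,"tx":0.005,"ty":0.001,"tz":0,"rx":0,"ry":0,"rz":0},{"fingers":0,"tx":0.0096,"ty":0.001,"tz":0,"rx":0,"ry":0,"rz":-0.08},{"fingers":0,"tx":0.0096,"ty":0.001,"tz":0,"rx":0,"ry":0,"rz":-0.08},{"fingers":0,"tx":0.0096,"ty":0.001,"tz":0,"rx":0,"ry":0,"rz":-0.08},{"fingers":0,"tx":0.0096,"ty":0.001,"tz":0,"rx":0,"ry":0,"rz":-0.08},{"fingers":0,"tx":0,"ty":0,"tz":0,"rx":0,"ry":0,"rz":0}]'
python3 go.py 
python3 - <<'E'
from h import *
cv2.imwrite("pics/s3.png",cv2.resize(vision.snapshot("side")[130:230,190:320],(780,600),interpolation=cv2.INTER_CUBIC))
E
```

```text
clock: 4.25
position: [528.1, 219.3, 63.3]
ee_rot: [0.896, -3.011, -0.0]
ft_force: [0.2, 0.2, -0.2]
gripper_width: 0.0
clock 4.25 tcp [528.1 219.3  63.3] yaw -2.563 tilt [-0. -0. -1.] F [ 0.2  0.2 -0.2] w 0.0
```

View pics/s3.png

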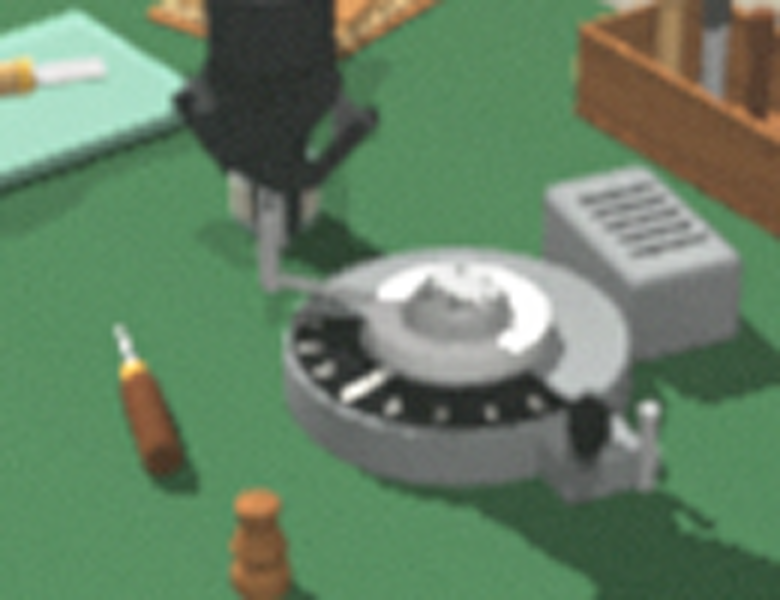

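The lever has moved: the pin top is now near zoomed (270,195), and the fingertip is just behind it. I'll compute its angle from the side view.

```bash
cat > ang.py <<'E'
import sys
from h import *
c=np.array([578.2,109.3])
def rep(n,uv,z):
    p=P(n,uv,z);d=p[:2]-c;a=np.arctan2(d[1],d[0])%(2*np.pi);print(n,p.round(1),"r",np.hypot(*d).round(1),"ang",a.round(3),"to go",round(3.364-a,3));return a
if __name__=="__main__":
    a=rep("side",(float(sys.argv[1]),float(sys.argv[2])),90)
    t=sensors.get_obs()["position"][:2]; th=np.array([-np.sin(a),np.cos(a)]);r=np.array([np.cos(a),np.sin(a)])
    print("tcp rel ring: t",(t-c)@th,"r",(t-c)@r, "tangent yaw",a+np.pi/2-2*np.pi)
E
python3 ang.py 235.2 162.8; python3 ang.py 240.2 161.3
```

```text
side [526.  223.9  90. ] r 125.9 ang 1.998 to go 1.366
tcp rel ring: t -0.3410331325545499 r 120.76533528054594 tangent yaw -2.7140627411255713
side [546.3 222.3  90. ] r 117.4 ang 1.846 to go 1.518
tcp rel ring: t 18.039869522003666 r 119.4108270495153 tangent yaw -2.8668267999986097
```

```bash

python3 -m creep '[{"fingers":0,"tx":0.0096,"ty":0.001,"tz":0,"rx":0,"ry":0,"rz":-0.08},{"fingers":0,"tx":0.0096,"ty":0.001,"tz":0,"rx":0,"ry":0,"rz":-0.08},{"fingers":0,"tx":0.0096,"ty":0.001,"tz":0,"rx":0,"ry":0,"rz":-0.08},{"fingers":0,"tx":0.0096,"ty":0.001,"tz":0,"rx":0,"ry":0,"rz":-0.08},{"fingers":0,"tx":0.0096,"ty":0.001,"tz":0,"rx":0,"ry":0,"rz":-0.08},{"fingers":0,"tx":0.0096,"ty":0.001,"tz":0,"rx":0,"ry":0,"rz":-0.08},{"fingers":0,"tx":0.0096,"ty":0.001,"tz":0,"rx":0,"ry":0,"rz":-0.08},{"fingers":0,"tx":0.0096,"ty":0.001,"tz":0,"rx":0,"ry":0,"rz":-0.08},{"fingers":0,"tx":0.0096,"ty":0.001,"tz":0,"rx":0,"ry":0,"rz":-0.08},{"fingers":0,"tx":0,"ty":0,"tz":0,"rx":0,"ry":0,"rz":0}]'
python3 go.py 
python3 - <<'E'
from h import *
cv2.imwrite("pics/s4.png",cv2.resize(vision.snapshot("side")[130:230,190:320],(780,600),interpolation=cv2.INTER_CUBIC))
cv2.imwrite("pics/t4.png",cv2.resize(vision.snapshot("top")[130:220,180:300],(800,600),interpolation=cv2.INTER_CUBIC))
E
```

```text
clock: 5.55
position: [469.2, 158.4, 63.4]
ee_rot: [1.897, -2.504, 0.0]
ft_force: [1.1, -0.0, -0.7]
gripper_width: 0.2
clock 5.55 tcp [469.2 158.4  63.4] yaw -1.845 tilt [-0. -0. -1.] F [ 1.1 -0.  -0.7] w 0.2
```

View pics/s4.png

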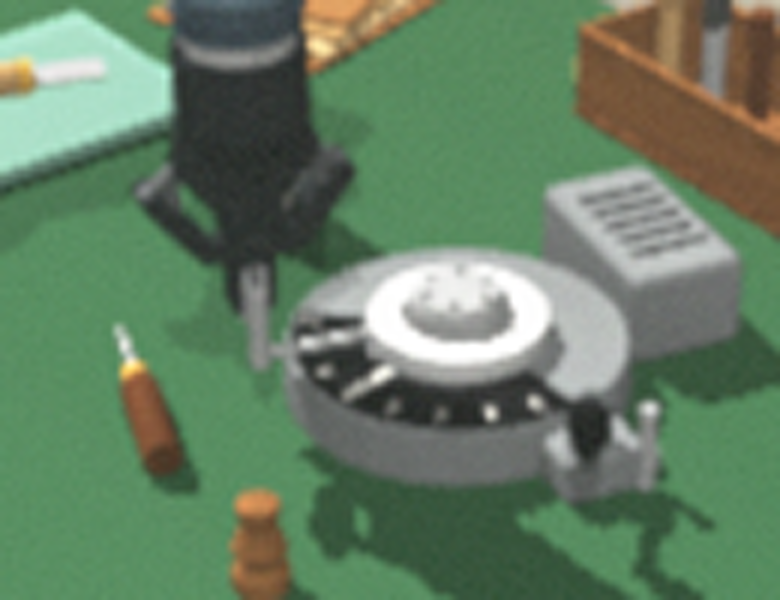

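View pics/t4.png

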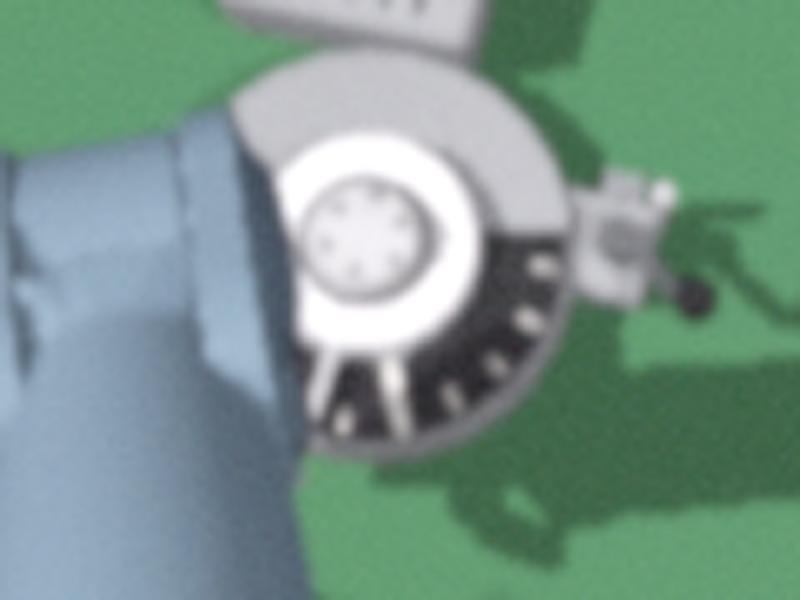

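The top view shows the lever bar at zoomed (322,385), clockwise of the first short mark at (345,420). That leaves about 0.5 rad to the long mark at (395,395).

```bash

python3 -m creep '[{"fingers":0,"tx":0.0096,"ty":0.001,"tz":0,"rx":0,"ry":0,"rz":-0.08},{"fingers":0,"tx":0.0096,"ty":0.001,"tz":0,"rx":0,"ry":0,"rz":-0.08},{"fingers":0,"tx":0.0096,"ty":0.001,"tz":0,"rx":0,"ry":0,"rz":-0.08},{"fingers":0,"tx":0.0096,"ty":0.001,"tz":0,"rx":0,"ry":0,"rz":-0.08},{"fingers":0,"tx":0,"ty":0,"tz":0,"rx":0,"ry":0,"rz":0}]'
python3 go.py 
python3 - <<'E'
from h import *
s=vision.snapshot("side");t=vision.snapshot("top")
cv2.imwrite("pics/s5r.png",s);cv2.imwrite("pics/t5r.png",t)
cv2.imwrite("pics/s5.png",cv2.resize(s[150:220,220:310],(771,600),interpolation=cv2.INTER_CUBIC))
cv2.imwrite("pics/t5.png",cv2.resize(t[150:210,190:270],(800,600),interpolation=cv2.INTER_CUBIC))
E
```

```text
clock: 6.28
position: [459.8, 121.3, 63.4]
ee_rot: [-2.272, 2.17, -0.001]
ft_force: [0.3, -0.7, 0.1]
gripper_width: 0.0
clock 6.28 tcp [459.8 121.3  63.4] yaw -1.525 tilt [ 0. -0. -1.] F [ 0.3 -0.7  0.1] w 0.0
```

View pics/s5.png

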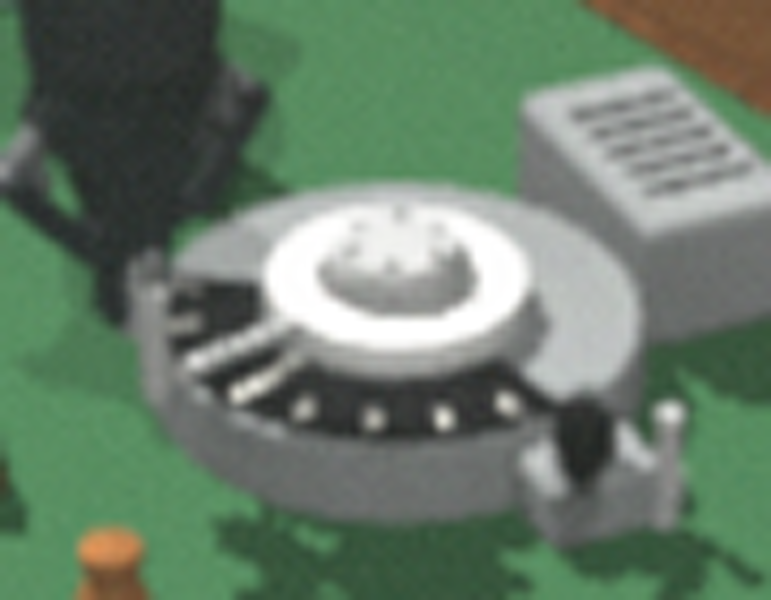

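View pics/t5.png

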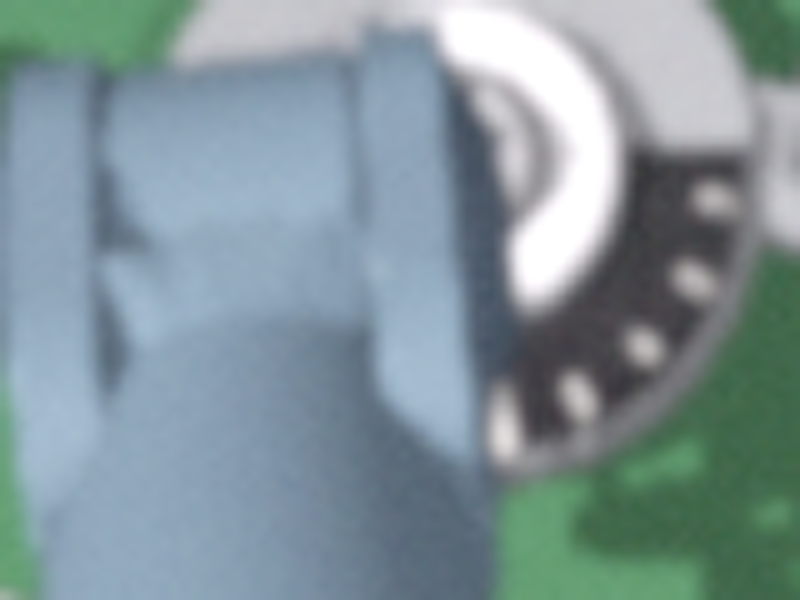

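The side view has the lever at zoomed (240,345) with the long mark at (270,375) just ahead, about 0.15–0.2 rad to go. I'll go part of the way, then back off so the top view is unobstructed and measure accurately.

```bash

python3 -m creep '[{"fingers":0,"tx":0.006,"ty":0.0006,"tz":0,"rx":0,"ry":0,"rz":-0.05},{"fingers":0,"tx":0.006,"ty":0.0006,"tz":0,"rx":0,"ry":0,"rz":-0.05},{"fingers":0,"tx":0,"ty":0,"tz":0,"rx":0,"ry":0,"rz":0}]'
python3 go.py 
python3 -m creep '[{"fingers":0,"tx":-0.04,"ty":0,"tz":0,"rx":0,"ry":0,"rz":0},{"fingers":0,"tx":-0.06,"ty":0,"tz":0,"rx":0,"ry":0,"rz":0},{"fingers":0,"tx":-0.03,"ty":0,"tz":0,"rx":0,"ry":0,"rz":0},{"fingers":0,"tx":0,"ty":0,"tz":0,"rx":0,"ry":0,"rz":0}]'
python3 go.py 
python3 - <<'E'
from h import *
s=vision.snapshot("side");t=vision.snapshot("top")
cv2.imwrite("pics/s6r.png",s);cv2.imwrite("pics/t6r.png",t)
cv2.imwrite("pics/s6.png",cv2.resize(s[150:220,220:310],(771,600),interpolation=cv2.INTER_CUBIC))
cv2.imwrite("pics/t6.png",cv2.resize(t[150:210,190:270],(800,600),interpolation=cv2.INTER_CUBIC))
E
```

```text
clock: 6.75
position: [459.2, 109.5, 63.3]
ee_rot: [2.378, -2.053, -0.0]
ft_force: [0.0, 0.0, 0.0]
gripper_width: -0.4
clock 6.75 tcp [459.2 109.5  63.3] yaw -1.424 tilt [-0.  0. -1.] F [0. 0. 0.] w -0.4
clock: 7.25
position: [439.8, 240.0, 63.3]
ee_rot: [-2.382, 2.047, -0.001]
ft_force: [0.9, -0.6, 0.2]
gripper_width: -0.2
clock 7.25 tcp [439.8 240.   63.3] yaw -1.42 tilt [ 0.001  0.    -1.   ] F [ 0.9 -0.6  0.2] w -0.2
```

View pics/s6.png

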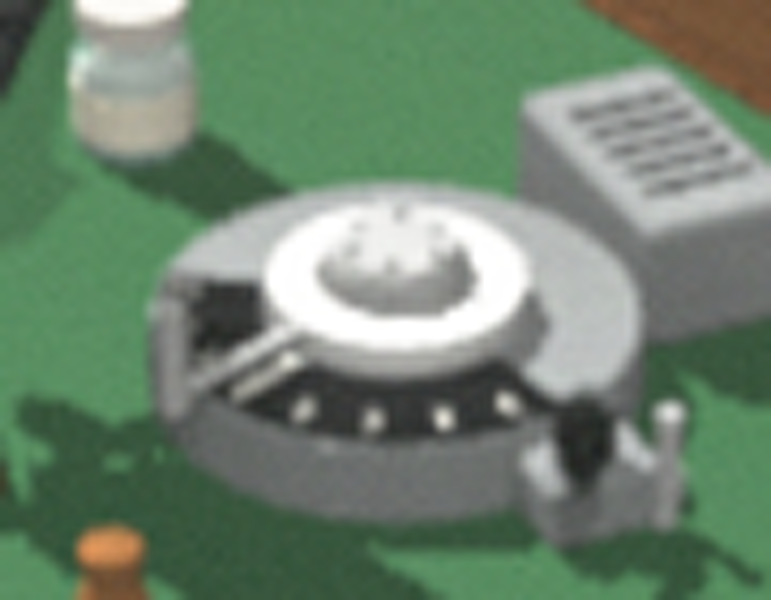

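View pics/t6.png

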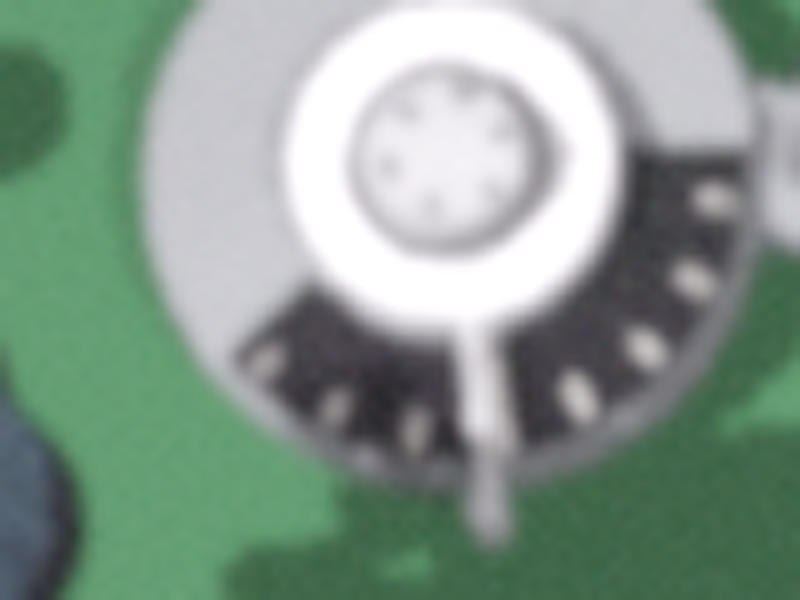

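The top view has the lever partly over the long mark: bar at about zoomed (482,400), with a sliver of the mark still showing on its counter-clockwise side. The pin is near (490,535). Quantifying.

```bash
python3 - <<'E'
from h import *
np.set_printoptions(linewidth=200)
im=cv2.imread("pics/t6r.png")
print(np.c_[np.arange(180,207),im[180:207,232:248,2]]);print(np.c_[np.arange(194,207),im[194:207,232:248,1]])
c=np.array([578.2,109.3])
for g in(3.26,3.30,3.364):
    d=np.array([np.cos(g),np.sin(g)])
    print(g,"pin top",Q("top",[*(c+120*d),90]),"bar r110",Q("top",[*(c+110*d),50]),"r60",Q("top",[*(c+60*d),50]), "mark r96",Q("top",[*(c+96*d),38]))
    print("   side pin",Q("side",[*(c+120*d),90]),Q("side",[*(c+100*d),50]),Q("side",[*(c+60*d),50]))
E
```

```text
[[180 255 255 255 255 255 255 255 255 246 235 220 195 163 130  97  74]
 [181 242 245 248 250 254 251 243 230 210 192 170 144 119  95  77  70]
 [182 210 214 215 224 239 235 219 196 171 142 119  96  87  76  72  70]
 [183 170 172 175 198 225 226 204 170 131  98  82  77  75  73  70  70]
 [184 124 128 134 172 211 222 199 156 111  76  62  69  70  72  70  69]
 [185  88  93 101 152 198 216 199 158 110  68  65  66  69  70  72  73]
 [186  72  73  85 131 191 213 203 174 122  71  62  66  67  71  84  86]
 [187  64  70  77 120 184 215 212 185 134  76  58  65  68  75 117 138]
 [188  66  65  76 114 178 215 217 192 140  84  63  65  70  94 146 179]
 [189  70  68  71 106 175 219 220 195 150  90  58  62  66  94 153 190]
 [190  84  69  72 103 176 221 222 200 154  99  61  61  67  80 131 181]
 [191 109  82  70 105 176 222 226 202 166 109  64  62  64  67  99 150]
 [192 121  80  56  90 166 212 219 201 173 126  72  59  57  63  75 110]
 [193 117  73  50  73 133 183 198 190 173 136  79  59  67  72  84 101]
 [194 104  68  51  59  95 146 171 172 167 137  95  82  92  99 104 111]
 [195  91  79  75  72  86 128 158 1
[... 1770 characters left out ...]
00.75417521] bar r110 [237.4769193  199.24829468] r60 [235.88202326 183.96292983] mark r96 [237.21793385 195.46734114]
   side pin [239.5661021  184.58076286] [244.45353305 192.38176   ] [253.29640449 187.94219926]
3.3 pin top [238.69500216 200.55473719] bar r110 [238.83890397 199.07102811] r60 [236.62112296 183.86750256] mark r96 [238.39478113 195.31447224]
   side pin [240.5367342  185.14884762] [245.25154801 192.85704221] [253.77631266 188.21848096]
3.364 pin top [241.12477234 200.11008668] bar r110 [241.00025841 198.67576709] r60 [237.79420735 183.65453713] mark r96 [240.26242347 194.97353665]
   side pin [242.18670321 186.01505685] [246.6054281  193.58107557] [254.5876754  188.63863073]
```

```bash
cat > cmp.py <<'E'
import sys
from meas import *
im0=cv2.imread("pics/top0.png");im=cv2.imread(sys.argv[1])
pts,L=marks(im0)
def rowc(v,a,b,ch=2):
    x=np.arange(a,b);w=im[v,a:b,ch].astype(float);w=np.clip(w-np.median(np.sort(w)[:4])-12,0,None);return (w*x).sum()/w.sum()
rows=range(197,200)
s0=float(sys.argv[2])if len(sys.argv)>2 else 238.3
B=np.array([P("top",(rowc(v,int(round(s0-5)),int(round(s0+6))),v),50)[:2] for v in rows])
Pn=np.array([P("top",(rowc(v,int(round(s0-5)),int(round(s0+6))),v),90)[:2] for v in (200,201)])
for drop in (None,6):
    s=fit(pts,L) if drop is None else None
    keep=np.arange(7)!=6
for c in([578.2,110.1],[578.2,109.3],[578.2,108.5],[576.5,108.5]):
    c=np.array(c);ang=lambda q:np.arctan2(*(q-c).T[::-1])%(2*np.pi)
    m=ang(L);print(c,"mark",m.round(3),"bar",ang(B).round(3),"pin",ang(Pn).round(3),"r",np.hypot(*(Pn-c).T).round(0),"togo bar",round(m[3:].mean()-ang(B).mean(),3),"pin",round(m[3:].mean()-ang(Pn).mean(),3))
E
python3 cmp.py pics/t6r.png
```

```text
[578.2 110.1] mark [3.355 3.372 3.376 3.373 3.372 3.37  3.368 3.367 3.366 3.366] bar [3.306 3.299 3.293] pin [3.299 3.298] r [118. 121.] togo bar 0.069 pin 0.071
[578.2 109.3] mark [3.342 3.359 3.365 3.362 3.361 3.36  3.358 3.358 3.357 3.357] bar [3.299 3.292 3.286] pin [3.292 3.291] r [118. 121.] togo bar 0.067 pin 0.067
[578.2 108.5] mark [3.328 3.347 3.353 3.35  3.351 3.35  3.348 3.348 3.348 3.348] bar [3.291 3.284 3.279] pin [3.285 3.285] r [118. 121.] togo bar 0.064 pin 0.064
[576.5 108.5] mark [3.334 3.353 3.358 3.356 3.356 3.355 3.353 3.352 3.352 3.352] bar [3.293 3.287 3.281] pin [3.287 3.287] r [116. 119.] togo bar 0.067 pin 0.067
```

About 0.067 rad remains, and bar and pin agree. I'll return to contact, push about 0.045 rad, and look again.

```bash

python3 -m creep '[{"fingers":0,"tx":0.05,"ty":0,"tz":0,"rx":0,"ry":0,"rz":0},{"fingers":0,"tx":0.05,"ty":0,"tz":0,"rx":0,"ry":0,"rz":0},{"fingers":0,"tx":0.02,"ty":0,"tz":0,"rx":0,"ry":0,"rz":0},{"fingers":0,"tx":0.01,"ty":0,"tz":0,"rx":0,"ry":0,"rz":-0.025},{"fingers":0,"tx":0.003,"ty":0.0003,"tz":0,"rx":0,"ry":0,"rz":-0.025},{"fingers":0,"tx":0.0025,"ty":0,"tz":0,"rx":0,"ry":0,"rz":0},{"fingers":0,"tx":0,"ty":0,"tz":0,"rx":0,"ry":0,"rz":0}]'
python3 go.py 
python3 -m creep '[{"fingers":0,"tx":-0.04,"ty":0,"tz":0,"rx":0,"ry":0,"rz":0},{"fingers":0,"tx":-0.06,"ty":0,"tz":0,"rx":0,"ry":0,"rz":0},{"fingers":0,"tx":-0.03,"ty":0,"tz":0,"rx":0,"ry":0,"rz":0},{"fingers":0,"tx":0,"ty":0,"tz":0,"rx":0,"ry":0,"rz":0}]'
python3 - <<'E'
from h import *
t=vision.snapshot("top")
cv2.imwrite("pics/t7r.png",t)
cv2.imwrite("pics/t7.png",cv2.resize(t[150:210,190:270],(800,600),interpolation=cv2.INTER_CUBIC))
E
python3 cmp.py pics/t7r.png 240
```

```text
clock: 8.22
position: [460.0, 103.7, 63.3]
ee_rot: [2.43, -1.991, 0.001]
ft_force: [0.5, 0.1, -0.5]
gripper_width: 0.0
clock 8.22 tcp [460.  103.7  63.3] yaw -1.373 tilt [ 0.    -0.001 -1.   ] F [ 0.5  0.1 -0.5] w 0.0
clock: 8.72
position: [434.2, 233.4, 63.4]
ee_rot: [-2.434, 1.985, -0.002]
ft_force: [0.6, -0.4, 1.1]
gripper_width: 0.2
[578.2 110.1] mark [3.355 3.372 3.376 3.373 3.372 3.37  3.368 3.367 3.366 3.366] bar [3.354 3.349 3.341] pin [3.346 3.346] r [119. 122.] togo bar 0.021 pin 0.023
[578.2 109.3] mark [3.342 3.359 3.365 3.362 3.361 3.36  3.358 3.358 3.357 3.357] bar [3.346 3.341 3.334] pin [3.34 3.34] r [119. 122.] togo bar 0.019 pin 0.019
[578.2 108.5] mark [3.328 3.347 3.353 3.35  3.351 3.35  3.348 3.348 3.348 3.348] bar [3.339 3.334 3.326] pin [3.333 3.333] r [119. 122.] togo bar 0.016 pin 0.016
[576.5 108.5] mark [3.334 3.353 3.358 3.356 3.356 3.355 3.353 3.352 3.352 3.352] bar [3.342 3.337 3.329] pin [3.336 3.336] r [117. 120.] togo bar 0.018 pin 0.018
```

View pics/t7.png

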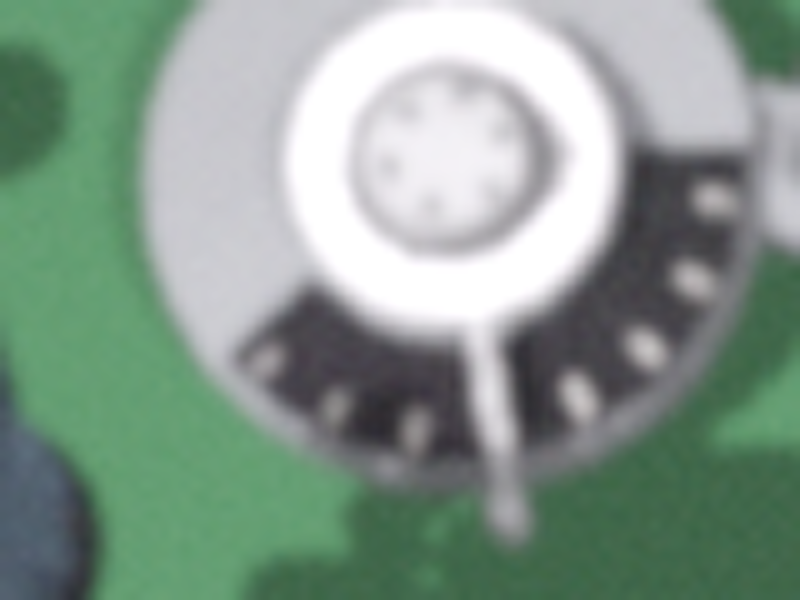

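About 0.02 rad (2.4 mm) is left. One more small push.

```bash

python3 -m creep '[{"fingers":0,"tx":0.05,"ty":0,"tz":0,"rx":0,"ry":0,"rz":0},{"fingers":0,"tx":0.05,"ty":0,"tz":0,"rx":0,"ry":0,"rz":0},{"fingers":0,"tx":0.02,"ty":0,"tz":0,"rx":0,"ry":0,"rz":0},{"fingers":0,"tx":0.008,"ty":0,"tz":0,"rx":0,"ry":0,"rz":0},{"fingers":0,"tx":0.003,"ty":0,"tz":0,"rx":0,"ry":0,"rz":0},{"fingers":0,"tx":0.0014,"ty":0,"tz":0,"rx":0,"ry":0,"rz":0},{"fingers":0,"tx":0,"ty":0,"tz":0,"rx":0,"ry":0,"rz":0}]'
python3 go.py 
python3 -m creep '[{"fingers":0,"tx":-0.04,"ty":0,"tz":0,"rx":0,"ry":0,"rz":0},{"fingers":0,"tx":-0.06,"ty":0,"tz":0,"rx":0,"ry":0,"rz":0},{"fingers":0,"tx":-0.03,"ty":0,"tz":0,"rx":0,"ry":0,"rz":0},{"fingers":0,"tx":0,"ty":0,"tz":0,"rx":0,"ry":0,"rz":0}]'
python3 - <<'E'
from h import *
t=vision.snapshot("top");s=vision.snapshot("side")
cv2.imwrite("pics/t8r.png",t);cv2.imwrite("pics/s8r.png",s)
a=cv2.resize(t[150:210,200:260],(400,400),interpolation=cv2.INTER_CUBIC);b=cv2.resize(s[165:215,225:275],(400,400),interpolation=cv2.INTER_CUBIC)
cv2.imwrite("pics/ts8.png",np.hstack([a,b]))
E
python3 cmp.py pics/t8r.png 240.6; python3 go.py
```

```text
clock: 9.65
position: [460.1, 102.1, 63.3]
ee_rot: [2.431, -1.989, -0.0]
ft_force: [-1.1, 1.0, 0.7]
gripper_width: -0.0
clock 9.65 tcp [460.1 102.1  63.3] yaw -1.371 tilt [-0.  0. -1.] F [-1.1  1.   0.7] w -0.0
clock: 10.15
position: [434.3, 231.0, 63.3]
ee_rot: [-2.435, 1.985, -0.001]
ft_force: [1.3, -0.1, 0.7]
gripper_width: -0.2
[578.2 110.1] mark [3.355 3.372 3.376 3.373 3.372 3.37  3.368 3.367 3.366 3.366] bar [3.366 3.357 3.355] pin [3.362 3.359] r [120. 123.] togo bar 0.009 pin 0.009
[578.2 109.3] mark [3.342 3.359 3.365 3.362 3.361 3.36  3.358 3.358 3.357 3.357] bar [3.359 3.35  3.348] pin [3.355 3.353] r [119. 123.] togo bar 0.007 pin 0.005
[578.2 108.5] mark [3.328 3.347 3.353 3.35  3.351 3.35  3.348 3.348 3.348 3.348] bar [3.351 3.343 3.341] pin [3.348 3.347] r [119. 122.] togo bar 0.004 pin 0.002
[576.5 108.5] mark [3.334 3.353 3.358 3.356 3.356 3.355 3.353 3.352 3.352 3.352] bar [3.355 3.346 3.344] pin [3.351 3.349] r [118. 121.] togo bar 0.005 pin 0.003
clock 10.25 tcp [434.6 229.   63.2] yaw -1.371 tilt [ 0.    -0.001 -1.   ] F [ 0.3 -0.5  0.2] w -0.2
```

View pics/ts8.png

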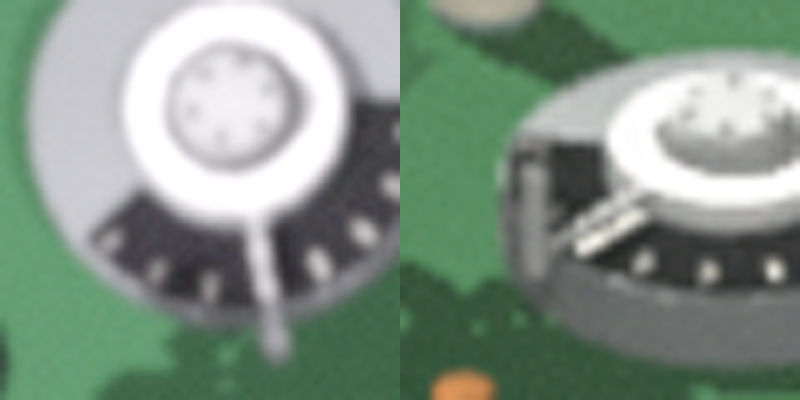

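The lever is now within about 0.005 rad of the mark (bar and pin both checked). In the top view, left half of the picture, the bar at (265,280) completely covers the long mark. The mark still shows beside the bar in the side view because the bar is 12 mm higher. Next is the clamp: lift and turn.

```bash

python3 -m creep '[{"fingers":0,"tx":0,"ty":0,"tz":-0.04,"rx":0,"ry":0,"rz":0},{"fingers":0,"tx":0,"ty":0,"tz":-0.04,"rx":0,"ry":0,"rz":0.18},{"fingers":0,"tx":0,"ty":0,"tz":-0.02,"rx":0,"ry":0,"rz":0.18},{"fingers":0,"tx":0,"ty":0,"tz":0,"rx":0,"ry":0,"rz":0.18},{"fingers":0,"tx":0,"ty":0,"tz":0,"rx":0,"ry":0,"rz":0.18},{"fingers":0,"tx":0,"ty":0,"tz":0,"rx":0,"ry":0,"rz":0.18},{"fingers":0,"tx":0,"ty":0,"tz":0,"rx":0,"ry":0,"rz":0.18},{"fingers":0,"tx":0,"ty":0,"tz":0,"rx":0,"ry":0,"rz":0.18},{"fingers":0,"tx":0,"ty":0,"tz":0,"rx":0,"ry":0,"rz":0.18},{"fingers":0,"tx":0,"ty":0,"tz":0,"rx":0,"ry":0,"rz":0.18},{"fingers":0,"tx":0,"ty":0,"tz":0,"rx":0,"ry":0,"rz":0.18},{"fingers":0,"tx":0,"ty":0,"tz":0,"rx":0,"ry":0,"rz":0.18}]'
python3 -m creep '[{"fingers":0,"tx":0,"ty":0,"tz":0,"rx":0,"ry":0,"rz":0.18},{"fingers":0,"tx":0,"ty":0,"tz":0,"rx":0,"ry":0,"rz":0.18},{"fingers":0,"tx":0,"ty":0,"tz":0,"rx":0,"ry":0,"rz":0.18}]'
python3 go.py 512 -19 163 2.39
```

```text
clock: 11.75
position: [435.0, 227.6, 163.2]
ee_rot: [0.343, 3.123, -0.001]
ft_force: [-0.1, -0.4, -0.7]
gripper_width: -0.0
clock: 12.12
position: [435.0, 227.6, 163.2]
ee_rot: [1.163, 2.918, -0.001]
ft_force: [0.2, -0.0, -0.2]
gripper_width: 0.1
clock 12.12 tcp [435.  227.6 163.2] yaw 2.383 tilt [-0.    -0.001 -1.   ] F [ 0.2 -0.  -0.2] w 0.1
tool delta mm [-225.6 -126.     0.4]
rz needed -0.007
```

```bash

python3 -m creep '[{"fingers":0,"tx":-0.0376,"ty":-0.021,"tz":0,"rx":0,"ry":0,"rz":0},{"fingers":0,"tx":-0.0376,"ty":-0.021,"tz":0,"rx":0,"ry":0,"rz":0},{"fingers":0,"tx":-0.0376,"ty":-0.021,"tz":0,"rx":0,"ry":0,"rz":0},{"fingers":0,"tx":-0.0376,"ty":-0.021,"tz":0,"rx":0,"ry":0,"rz":0},{"fingers":0,"tx":-0.0376,"ty":-0.021,"tz":0,"rx":0,"ry":0,"rz":0},{"fingers":0,"tx":-0.0376,"ty":-0.021,"tz":0,"rx":0,"ry":0,"rz":0},{"fingers":0,"tx":0,"ty":0,"tz":0,"rx":0,"ry":0,"rz":0}]'
python3 go.py 512 -19 65 2.39
python3 - <<'E'
from h import *
s=vision.snapshot("side")
cv2.imwrite("pics/s9.png",cv2.resize(s[110:240,200:360],(738,600),interpolation=cv2.INTER_CUBIC))
E
```

```text
clock: 13.0
position: [514.4, -20.8, 163.2]
ee_rot: [1.16, 2.918, -0.001]
ft_force: [-0.2, 0.6, -0.5]
gripper_width: -0.0
clock 13.0 tcp [514.4 -20.8 163.2] yaw 2.385 tilt [ 0.001 -0.001 -1.   ] F [-0.2  0.6 -0.5] w -0.0
tool delta mm [ 3.1 -0.2 98.2]
rz needed -0.005
```

View pics/s9.png

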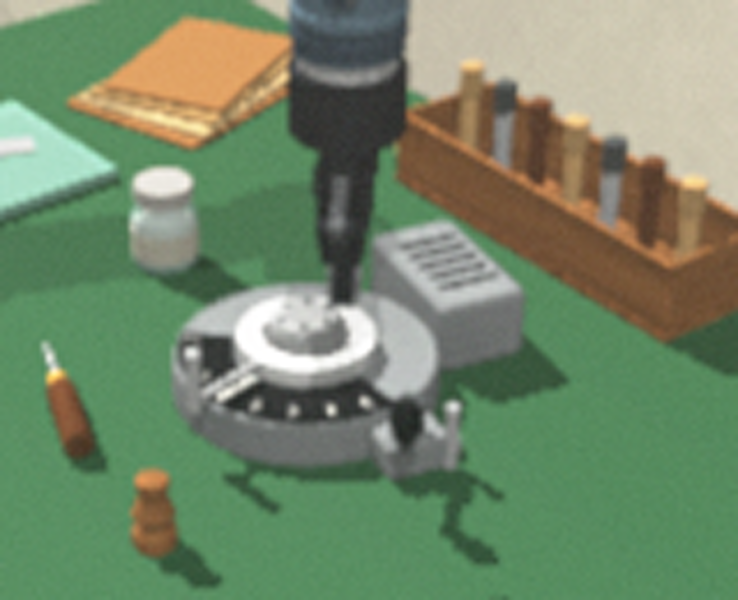

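The fingertips at zoomed (340,300) are above the bench, near the clamp knob at (406,420). The lever and the other objects are unchanged, so I'm descending beside the knob.

```bash

python3 -m creep '[{"fingers":0,"tx":0.002,"ty":0,"tz":0.035,"rx":0,"ry":0,"rz":0},{"fingers":0,"tx":0,"ty":0,"tz":0.035,"rx":0,"ry":0,"rz":0},{"fingers":0,"tx":0,"ty":0,"tz":0.028,"rx":0,"ry":0,"rz":0},{"fingers":0,"tx":0,"ty":0,"tz":0,"rx":0,"ry":0,"rz":0},{"fingers":0,"tx":0,"ty":0,"tz":0,"rx":0,"ry":0,"rz":0}]'
python3 go.py 545.1 -49.7 65 2.39
python3 - <<'E'
from h import *
s=vision.snapshot("side")
cv2.imwrite("pics/s10.png",cv2.resize(s[150:220,240:320],(686,600),interpolation=cv2.INTER_CUBIC))
E
```

```text
clock: 13.68
position: [512.5, -15.4, 66.3]
ee_rot: [1.151, 2.922, 0.0]
ft_force: [0.8, 0.2, 0.7]
gripper_width: 0.1
clock 13.68 tcp [512.5 -15.4  66.3] yaw 2.391 tilt [ 0.001 -0.    -1.   ] F [0.8 0.2 0.7] w 0.1
tool delta mm [-47.2  -2.9   1.3]
rz needed 0.001
```

View pics/s10.png

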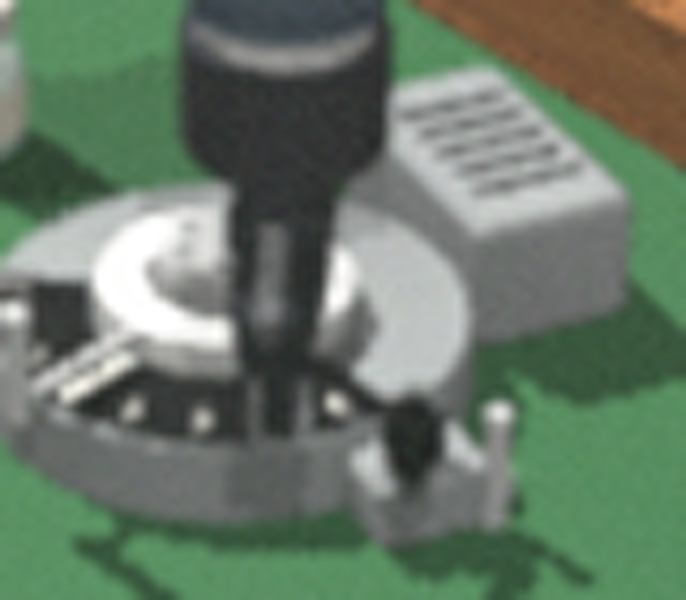

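```bash

python3 -m creep '[{"fingers":0,"tx":-0.008,"ty":-0.001,"tz":0,"rx":0,"ry":0,"rz":0},{"fingers":0,"tx":-0.008,"ty":-0.001,"tz":0,"rx":0,"ry":0,"rz":0},{"fingers":0,"tx":-0.006,"ty":-0.001,"tz":0,"rx":0,"ry":0,"rz":0},{"fingers":0,"tx":-0.002,"ty":0,"tz":0,"rx":0,"ry":0,"rz":0},{"fingers":0,"tx":-0.0051,"ty":-0.002,"tz":0,"rx":0,"ry":0,"rz":-0.1},{"fingers":0,"tx":-0.0051,"ty":-0.002,"tz":0,"rx":0,"ry":0,"rz":-0.1},{"fingers":0,"tx":-0.0051,"ty":-0.002,"tz":0,"rx":0,"ry":0,"rz":-0.1},{"fingers":0,"tx":-0.0051,"ty":-0.002,"tz":0,"rx":0,"ry":0,"rz":-0.1},{"fingers":0,"tx":0,"ty":0,"tz":0,"rx":0,"ry":0,"rz":0}]'
python3 go.py 578.3 -14 65
python3 - <<'E'
from h import *
s=vision.snapshot("side")
cv2.imwrite("pics/s11.png",cv2.resize(s[150:220,240:320],(686,600),interpolation=cv2.INTER_CUBIC))
E
```

```text
clock: 14.85
position: [538.9, -52.4, 64.9]
ee_rot: [-0.55, -3.091, 0.001]
ft_force: [-2.2, -0.5, 0.5]
gripper_width: -0.2
clock 14.85 tcp [538.9 -52.4  64.9] yaw 2.789 tilt [-0.002 -0.    -1.   ] F [-2.2 -0.5  0.5] w -0.2
tool delta mm [-23.7  49.7  -0.2]
```

View pics/s11.png

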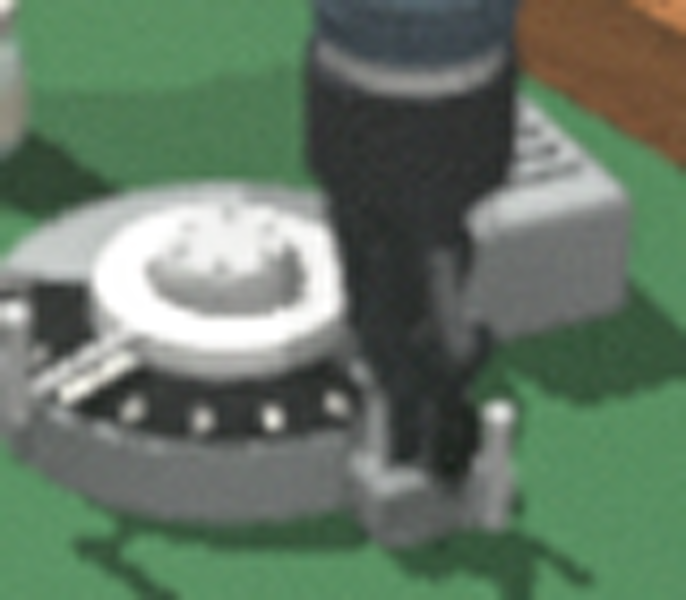

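The knob is moving with the finger, now at zoomed (455,440). The thickness lever is unmoved at (60,375). Continuing.

```bash

python3 -m creep '[{"fingers":0,"tx":-0.0051,"ty":-0.002,"tz":0,"rx":0,"ry":0,"rz":-0.1},{"fingers":0,"tx":-0.0051,"ty":-0.002,"tz":0,"rx":0,"ry":0,"rz":-0.1},{"fingers":0,"tx":-0.0051,"ty":-0.002,"tz":0,"rx":0,"ry":0,"rz":-0.1},{"fingers":0,"tx":-0.0051,"ty":-0.002,"tz":0,"rx":0,"ry":0,"rz":-0.1},{"fingers":0,"tx":-0.0051,"ty":-0.002,"tz":0,"rx":0,"ry":0,"rz":-0.1},{"fingers":0,"tx":-0.0051,"ty":-0.002,"tz":0,"rx":0,"ry":0,"rz":-0.1},{"fingers":0,"tx":0,"ty":0,"tz":0,"rx":0,"ry":0,"rz":0}]'
python3 go.py 578.3 -14 65
python3 - <<'E'
from h import *
s=vision.snapshot("side")
cv2.imwrite("pics/s12.png",cv2.resize(s[150:220,240:320],(686,600),interpolation=cv2.INTER_CUBIC))
E
```

```text
clock: 15.78
position: [568.4, -67.8, 64.9]
ee_rot: [0.386, -3.117, 0.002]
ft_force: [-1.8, -2.4, 0.0]
gripper_width: 0.4
clock 15.78 tcp [568.4 -67.8  64.9] yaw -2.895 tilt [-0.001 -0.001 -1.   ] F [-1.8 -2.4  0. ] w 0.4
tool delta mm [-22.8  49.7  -0.2]
```

View pics/s12.png

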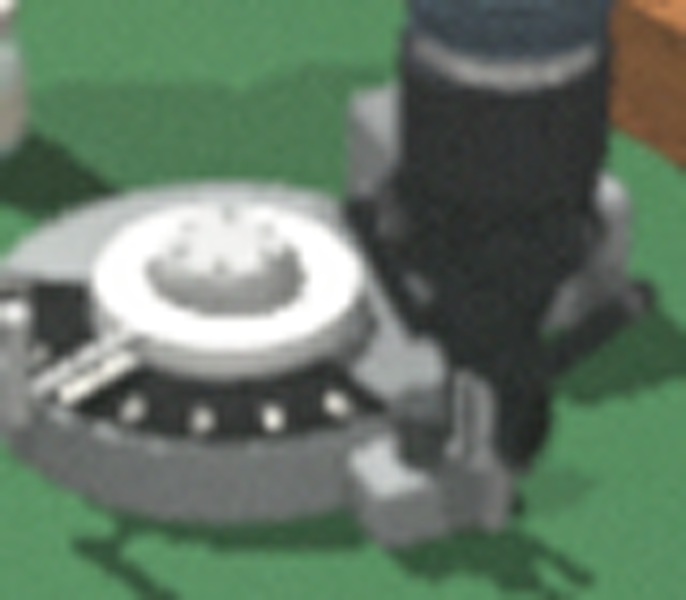

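```bash

python3 -m creep '[{"fingers":0,"tx":-0.0025,"ty":-0.001,"tz":0,"rx":0,"ry":0,"rz":-0.05},{"fingers":0,"tx":-0.0025,"ty":-0.001,"tz":0,"rx":0,"ry":0,"rz":-0.05},{"fingers":0,"tx":0,"ty":0,"tz":0,"rx":0,"ry":0,"rz":0}]'
python3 go.py 578.3 -14 65
python3 -m creep '[{"fingers":0,"tx":-0.0025,"ty":-0.001,"tz":0,"rx":0,"ry":0,"rz":-0.05},{"fingers":0,"tx":0,"ty":0,"tz":0,"rx":0,"ry":0,"rz":0}]'
python3 go.py 578.3 -14 65
```

```text
clock: 16.2
position: [573.9, -67.9, 65.2]
ee_rot: [0.542, -3.094, 0.001]
ft_force: [-2.3, -3.8, -0.1]
gripper_width: -0.1
clock 16.2 tcp [573.9 -67.9  65.2] yaw -2.795 tilt [-0.    -0.001 -1.   ] F [-2.3 -3.8 -0.1] w -0.1
tool delta mm [-22.4  49.2   0.1]
clock: 16.45
position: [576.8, -67.8, 65.3]
ee_rot: [-0.62, 3.08, -0.0]
ft_force: [-1.4, -2.8, -0.3]
gripper_width: 0.2
clock 16.45 tcp [576.8 -67.8  65.3] yaw -2.744 tilt [ 0. -0. -1.] F [-1.4 -2.8 -0.3] w 0.2
tool delta mm [-22.2  49.    0.2]
```

```bash

python3 -m creep '[{"fingers":0,"tx":-0.002,"ty":-0.0005,"tz":0,"rx":0,"ry":0,"rz":-0.03},{"fingers":0,"tx":0,"ty":0,"tz":0,"rx":0,"ry":0,"rz":0}]'
python3 -m creep '[{"fingers":0,"tx":-0.0015,"ty":0,"tz":0,"rx":0,"ry":0,"rz":0},{"fingers":0,"tx":0,"ty":0,"tz":0,"rx":0,"ry":0,"rz":0}]'
python3 -m creep '[{"fingers":0,"tx":-0.001,"ty":0,"tz":0,"rx":0,"ry":0,"rz":0},{"fingers":0,"tx":0,"ty":0,"tz":0,"rx":0,"ry":0,"rz":0}]'
```

```text
clock: 16.7
position: [579.1, -67.3, 65.4]
ee_rot: [-0.668, 3.069, 0.0]
ft_force: [-2.2, -3.9, -0.9]
gripper_width: 0.1
clock: 16.95
position: [580.6, -66.6, 65.4]
ee_rot: [-0.669, 3.069, 0.0]
ft_force: [-1.4, -3.1, 0.3]
gripper_width: -0.1
clock: 17.2
position: [581.4, -66.2, 65.4]
ee_rot: [-0.669, 3.069, 0.0]
ft_force: [-2.4, -3.1, 1.2]
gripper_width: 0.3
```

```bash

python3 -m creep '[{"fingers":0,"tx":-0.0015,"ty":0,"tz":0,"rx":0,"ry":0,"rz":-0.02},{"fingers":0,"tx":0,"ty":0,"tz":0,"rx":0,"ry":0,"rz":0}]'
python3 -m creep '[{"fingers":0,"tx":-0.0015,"ty":-0.0005,"tz":0,"rx":0,"ry":0,"rz":-0.03},{"fingers":0,"tx":0,"ty":0,"tz":0,"rx":0,"ry":0,"rz":0}]'
python3 - <<'E'
from h import *
s=vision.snapshot("side");t=vision.snapshot("top")
a=cv2.resize(t[140:200,250:310],(400,400),interpolation=cv2.INTER_CUBIC);b=cv2.resize(s[170:220,270:320],(400,400),interpolation=cv2.INTER_CUBIC)
cv2.imwrite("pics/ts13.png",np.hstack([a,b]))
E
```

```text
clock: 17.45
position: [582.7, -65.6, 65.3]
ee_rot: [-0.7, 3.062, 0.0]
ft_force: [-1.3, -2.9, 0.3]
gripper_width: 0.3
clock: 17.7
position: [583.2, -65.8, 65.3]
ee_rot: [0.746, -3.05, 0.0]
ft_force: [-3.4, -5.0, 2.4]
gripper_width: 0.1
```

View pics/ts13.png

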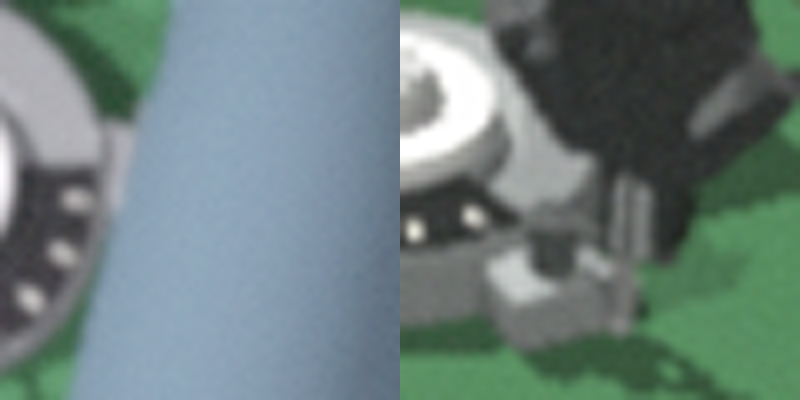

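The force is starting to rise, which is likely the stop. A little more to confirm.

```bash

python3 -m creep '[{"fingers":0,"tx":-0.001,"ty":0,"tz":0,"rx":0,"ry":0,"rz":0},{"fingers":0,"tx":0,"ty":0,"tz":0,"rx":0,"ry":0,"rz":0}]'
python3 -m creep '[{"fingers":0,"tx":-0.001,"ty":0,"tz":0,"rx":0,"ry":0,"rz":0},{"fingers":0,"tx":0,"ty":0,"tz":0,"rx":0,"ry":0,"rz":0}]'
```

```text
clock: 18.05
position: [583.3, -65.7, 65.3]
ee_rot: [0.745, -3.048, 0.001]
ft_force: [-6.0, -5.9, 4.8]
gripper_width: -0.1
clock: 18.3
position: [583.3, -65.7, 65.3]
ee_rot: [0.744, -3.047, 0.002]
ft_force: [-7.5, -7.0, 6.2]
gripper_width: -0.2
```

```bash

python3 -m creep '[{"fingers":0,"tx":0.01,"ty":0,"tz":0,"rx":0,"ry":0,"rz":0},{"fingers":0,"tx":0.03,"ty":0,"tz":0,"rx":0,"ry":0,"rz":0},{"fingers":0,"tx":0.02,"ty":0,"tz":-0.02,"rx":0,"ry":0,"rz":0},{"fingers":0,"tx":0,"ty":0,"tz":-0.05,"rx":0,"ry":0,"rz":0},{"fingers":0,"tx":0,"ty":0,"tz":-0.05,"rx":0,"ry":0,"rz":0},{"fingers":0,"tx":0,"ty":0,"tz":0,"rx":0,"ry":0,"rz":0}]'
python3 go.py 500 -230 185
```

```text
clock: 19.05
position: [536.3, -92.4, 190.1]
ee_rot: [-0.745, 3.042, -0.005]
ft_force: [-0.0, 0.5, -0.1]
gripper_width: -0.1
clock 19.05 tcp [536.3 -92.4 190.1] yaw -2.661 tilt [ 0.011 -0.001 -1.   ] F [-0.   0.5 -0.1] w -0.1
tool delta mm [  95.8 -105.2    4.8]
```

```bash

python3 -m creep '[{"fingers":0,"tx":0.032,"ty":-0.035,"tz":0,"rx":0,"ry":0,"rz":0},{"fingers":0,"tx":0.032,"ty":-0.035,"tz":0,"rx":0,"ry":0,"rz":0},{"fingers":0,"tx":0.032,"ty":-0.035,"tz":0,"rx":0,"ry":0,"rz":0},{"fingers":0,"tx":0,"ty":0,"tz":0,"rx":0,"ry":0,"rz":0}]'
python3 - <<'E'
from h import *
s=vision.snapshot("side");t=vision.snapshot("top")
cv2.imwrite("pics/t14r.png",t);cv2.imwrite("pics/s14r.png",s)
a=cv2.resize(t[140:210,210:290],(457,400),interpolation=cv2.INTER_CUBIC);b=cv2.resize(s[165:225,235:310],(500,400),interpolation=cv2.INTER_CUBIC)[:,:340]
b=cv2.resize(s[170:220,268:311],(343,400),interpolation=cv2.INTER_CUBIC)
cv2.imwrite("pics/ts14.png",np.hstack([a,b]))
k=np.array([300.,165]);m=t[140:200,270:305].min(2);print(np.argwhere(m<45)[:0])
E
python3 cmp.py pics/t14r.png 240.6
```

```text
clock: 19.55
position: [495.2, -231.7, 184.2]
ee_rot: [-0.74, 3.053, 0.002]
ft_force: [0.8, 0.0, -0.1]
gripper_width: 0.1
[]
[578.2 110.1] mark [3.355 3.372 3.376 3.373 3.372 3.37  3.368 3.367 3.366 3.366] bar [3.347 3.354 3.353] pin [3.355 3.351] r [119. 123.] togo bar 0.018 pin 0.016
[578.2 109.3] mark [3.342 3.359 3.365 3.362 3.361 3.36  3.358 3.358 3.357 3.357] bar [3.339 3.346 3.346] pin [3.349 3.344] r [119. 122.] togo bar 0.015 pin 0.012
[578.2 108.5] mark [3.328 3.347 3.353 3.35  3.351 3.35  3.348 3.348 3.348 3.348] bar [3.332 3.339 3.339] pin [3.342 3.338] r [119. 122.] togo bar 0.013 pin 0.009
[576.5 108.5] mark [3.334 3.353 3.358 3.356 3.356 3.355 3.353 3.352 3.352 3.352] bar [3.335 3.342 3.342] pin [3.345 3.341] r [117. 121.] togo bar 0.014 pin 0.011
```

View pics/ts14.png

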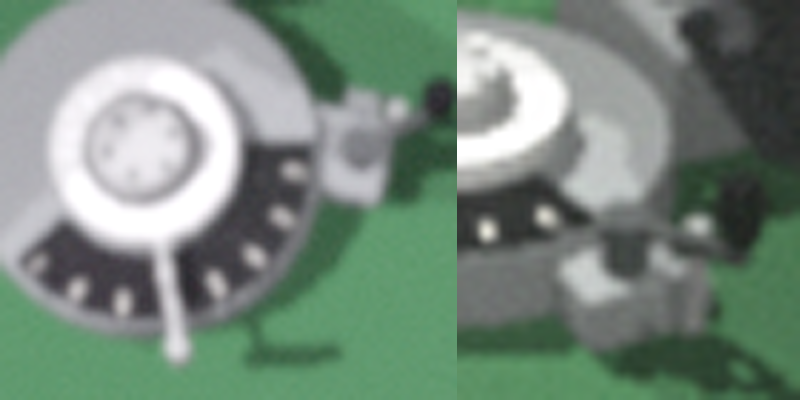

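```bash
python3 - <<'E'
from h import *
im=cv2.imread("pics/t14r.png")
k=cen(im,np.array([286.3,156.6]),4.5,lambda g:90-g[...,1]);p=P("top",k,86)
v0=P("top",(283.586,174.18),86)
print(k,p)
for pv in([578.3,-14],[578.3,-16]):
    f=lambda q:np.arctan2(q[1]-pv[1],q[0]-pv[0])
    print("travel",f(p)-f(v0),"r",np.hypot(*(p[:2]-pv)),"clamp est",f(p)+np.radians(125)+.228)
im0=cv2.imread("pics/top0.png")
d=cv2.absdiff(im0,im)
q=np.array([240.6,200.5])
for th in(150,170,185):
    u=q.copy()
    for _ in range(6):u=cen(im,u,3.2,lambda g:g[...,2]-th)
    w=P("top",u,90)[:2]-[578.2,109.3];print(u,np.arctan2(w[1],w[0])%(2*np.pi),np.hypot(*w))
a=np.hstack([im0[130:250,150:310],im[130:250,150:310]]);cv2.imwrite("pics/cmp.png",cv2.resize(a,(800,300)))
E
```

```text
[286.57685353 157.48462929] [599.08659951 -59.20450775  86.        ]
travel 1.1798795961302506 r 49.7547006815331 clamp est 1.2698675073109864
travel 1.2261127338475386 r 47.94488720314703 clamp est 1.28729596721948
[240.40409683 199.48603352] 3.348808432856218 117.6191210730206
[240.38155803 199.43084261] 3.348505596580755 117.43515413531271
[240.42042042 199.40540541] 3.349645921324518 117.3807758184446
```

View pics/cmp.png

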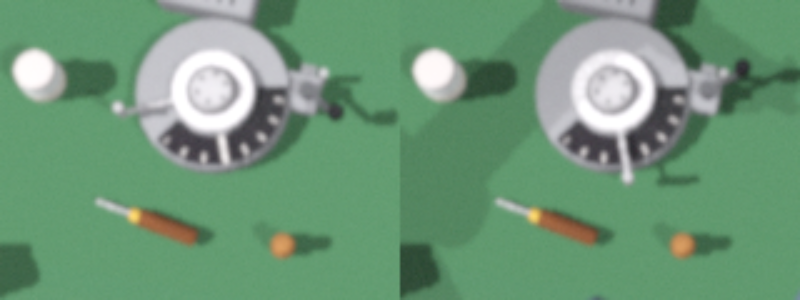

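Both checks hold, so I'm handing in.

```bash
python3 -c "
from bench import robot
print(robot.finish_job())"
```

```text
the job is handed in; nothing more can be done
None
```

I set the thickness lever on the long mark, then pushed the clamp lever against its stop post. I used shut fingertips only, with no gripping, and handed the job in at about 20 s.

- **Thickness lever:** In the last top view the bar covers the long mark. It measured about 0.01 rad (0.6°) clockwise of the mark. The readings disagreed slightly: about 0.005 rad before clamping and 0.010 to 0.015 after. That is near what these pictures can resolve, so I can't rule out a tiny shift.
- **Clamp:** The arm stopped moving while the push rose from about 4 N to 12 N, and both views show the lever against the post. The pictures gave a clamp angle of 1.27 to 1.29 against the nominal 1.30, which I put down to measuring error.
- **Other things:** The jar, awl and slicker look unmoved in the before and after pictures. I did not recheck the knife, strop and mallet, but the arm never went near them. At hand-in the arm was raised and touching nothing.

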